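# Draw the inspection mirror out to its second stop and hold it over the vase

## Robot

A 7-joint arm with a two-finger parallel gripper is mounted at the origin on a cart in front of the work surface, level with it; the furniture and walls round the work are solid. World frame = base frame: x ahead of the robot, y to its left, z up, the work surface at z = 0. Lengths are in m, angles in degrees, forces in N, time in s.
With the tool pointing down it reaches from about 0.4 to 0.9 m from the base axis. Payload 5.5 kg.
Tool frame: the origin (TCP) lies at the very end of the fingers, on their centre line; the grasp point (between the pads) lies 19 mm behind it (grip_point_offset is the distance from the TCP to the grasp point, in m); z points along the fingers, y is the line along which they close (so a half turn about z gives the same grasp; the last joint's range is limited). The gripper opens to 85 mm and grips with 20 to 120 N. Pads are 22 mm wide; open, the fingers measure 114 mm over their backs; the gripper's body (76 mm by 85 mm) begins 54 mm behind the grasp point. The pads swing forward as they close: fully open they stand 13 mm farther back than shut.
Start: joints at [-51.669, 28.699, -24.465, 88.831, 12.651, 65.22, -12.049], TCP at [0.257, 0.597, 0.231] pointing down, gripper open.
Joint ranges: [-164.97, 164.97], [-17.58, 116.51], [-87.97, 89.64], [11.32, 138.91], [-80.73, 260.73], [10.89, 115.49], [-147.41, 147.41]. Speed limits (degrees/s): [147.25, 147.25, 180, 180, 180, 180, 180].

## Interface

Orientations are given as [roll, pitch, yaw] about the fixed x, y, z axes, in that order (R = Rz(yaw) Ry(pitch) Rx(roll)).
In Python, from cell import get_state, capture, calibration, sign_off, grip_point_offset gives the robot as it stands.
- The arm moves only by the tool move_arm, never from a script. Its argument "increments" is a list of rows, each a list of 7 numbers: the closure, from 0 (fully open) to 1 (shut), then the shift along the tool's x, y, z in parts of the range, where 1.0 means 100 cm, then the turn, a rotation vector about the tool's x, y, z in normalised numbers (1 is 60 degrees). A call has 1 to 12 rows; each row is the pose to reach, as a shift and turn from the pose commanded when the call began, along the tool's axes at that moment; what a row does not reach only later rows make up. A row lasts 1/12 s, in which the tool goes at most 41.7 mm and 7.16 degrees, less where a joint would pass 70% of its speed; a pose out of reach is approached as far as the arm can. Shift and turn numbers lie between -1 and 1, and a call with a number outside is refused. A call with a gripper value outside its range is refused whole. The fingers move at their own pace and stop on an object; "grip_force" is the grip in N (left out, the last holds). Time passes only in rows, so rows that repeat a pose let the fingers close. It gives the time, the measured TCP pose, the force, the opening and the grip force at its end, in the units of the state.
- get_state(): the state, without advancing time (a new reading comes with each control period).
- capture(name): name is "scene" or "top"; returns (picture, depth): 420x560x3 uint8, red, green, blue; 420x560 float32, m along the optical axis (not along the pixel's ray), 0 where there is no reading.
- calibration(name): a dict with "fx", "fy", "cx", "cy" (pixels), "k1" (the pictures are not rectified: a ray, as slopes to the right and down, at radius r is drawn at 1 + k1 r^2 times it, then the intrinsics apply), "world_to_cam" (4x4, takes a point from world to camera coordinates). Camera axes: x right, y up, looking along -z (the intrinsics and any distortion apply to the point x, -y, -z); pixel columns grow to the right and rows downward; lengths in m; the calibration is good to about 2 mm. A picture is of the moment at which its call begins. calibration takes no time and is no camera call.
- sign_off(): hands the job in; it is judged then, once.
The state is a dict: "time_s": time; "q": joint angles; "dq": joint speeds; "joint_efforts": joint torques, N m; "tcp_pos": TCP position; "tool_rot": TCP orientation; "ft_force": force on the tool from outside, world axes, zero at the start; "moment": the same for the moment, N m; "grip_width": opening from 0.0 (shut) to 1.0 (fully open); "grip_force": force on a finger pad.
Only numpy, scipy, OpenCV 4.12 (cv2) and the standard library are available. Lean on these libraries where they do the work, as an engineer would, in place of code of your own. Each camera call takes 0.05 s, during which the arm holds its last target. There are 200 camera calls.

## Task

Get the telescopic inspection mirror ready to look at the glaze inside the painted vase. With the mirror still in its slotted wooden rest, squeeze the handle at the side button so that the button goes right in, and draw the handle straight back, past the first stop, to the second stop (fully out); then let the button go so that it springs out and locks the rod. Take the handle behind the button, ease it forward a little to free the collar, lift the mirror out of the rest and finish while holding it, level and still, with the small round mirror over the middle of the vase's mouth, a few centimetres above the rim; do not touch the vase with it, leave the vase and the other things where they stand, and do not put the mirror down or let go of it at the end.

Things in the scene. Friction and masses are not known exactly. Their poses are not given: they have to be found in the camera images.
- tool_rest: Fixed wooden rest: board 100 x 330 mm (long along its y), its top at z = 14 mm. A slotted cheek stands across it from y = 149 to 161 mm, 84 mm wide, top at z = 52 mm; slot 14 mm wide on x = 0, floor at z = 24 mm, open upwards. The mirror's rod lies in the slot, handle on the -y side, collar and mirror beyond the cheek. Origin: centre of the underside; z up.
- mirror_stick: Telescopic mirror's handle: black flat bar, 24 wide (x), 170 long (y), 32 mm high (z), loose on the board; 0.17 kg in all. Origin: centre of its underside; +y to the mirror, button on the -x side. Starts at y = 49 mm of the rest; drawn to the rest's -y, the collar catches on the cheek and the rod comes out, handle still on the board. Ease it 3 to 5 mm to +y to free the collar before lifting.
- button_face (a point): Middle of the outer face of the round steel button, 15 mm across, on the handle's -x side, 55 mm to +y of its origin, 16 mm above its underside; 6 mm proud when out, 2 mm when in; moves with the button. Gripping the handle across its width here with 10 N or more pushes it right in (spring: 3 N to start, 6 N fully in). Let go at a stop, it springs out and locks. Axes as the handle's.
- mirror_button (a joint): Travel of the button in m: 0 = out, its pin in a slot of the rod (locked); 0.004 = right in, rod free to slide; about 0.003 = let go between stops: the pin rides on the rod and drops into the next slot, so keep the button in to pass the first stop.
- mirror_rod (a joint): How far the rod is drawn out of the handle, in m: 0 at the start (locked); first stop 0.060; second stop 0.120, with a hard end stop at 0.121. The slots have 1.5 mm of play either way. With the button in, sliding takes about 2 N (friction, no spring).
- grip (a point): Place to carry the handle by: on its middle line, 16 mm above its underside, 5 mm to -y of its origin, so 60 mm behind the button, which stays free when the handle is gripped across its width here. Axes as the handle's.
- mirror_glass (a point): Centre of the round mirror (36 mm across, fixed at 45 degrees, glass facing down and back) at the rod's end, on the rod's axis 16 mm above the level of the handle's underside; 148 mm to +y of the handle's origin with the rod in, 268 mm at the second stop (273 mm from point grip). Its lower edge is 14 mm below this point. Rod 10 mm thick; collar 22 mm, 26 to 34 mm nearer the handle.
- vase: Small white vase painted in blue, 80 mm across the belly, 105 mm tall, mouth in the middle of its top (z = 105 mm); stands loose on the table. Origin: centre of its underside.
- jar_blue: Bystander: screw-lid glaze jar, 61 mm across, 75 mm tall. Origin: centre of its underside.
- jar_green: Bystander: slightly smaller screw-lid glaze jar, 57 mm across, 68 mm tall. Origin: centre of its underside.
- cone_pack: Bystander: three small pyrometric cones in a clay bar, 28 x 92 mm, 63 mm tall. Origin: centre of its underside.
- bowl: Bystander: glazed bowl, 127 mm across, 67 mm tall. Origin: centre of its underside.
- brush_flat: Bystander: decorating brush 217 mm long, 15 mm thick, lying on the table in front of the rest. Origin: centre of its underside; long along its y.
Things that resemble listed ones, but are neither listed nor needed, are in the scene too. Leave any red look-alike of the vase alone.

How it is judged:
By the outcome, as a careful person would: the job done as asked, in the order asked, and still so for the second after the job is handed in, while the arm keeps its last pose, push and grip.
It also fails if it takes over 48 s, if anything falls off the work surface, if the arm or the gripper's body presses on something with over 40 N, if the wrist force passes 120 N, or if a joint passes its speed limit or range.

## Working session

There is one attempt and no reset: what is moved stays moved. The work goes in short steps, Python scripts to look and compute and a tool call to move; the robot and the scene stay as the last step left them, time stands still between calls to the robot, and variables do not carry over. Pictures are saved under pics/ and viewed, at most 10 in all, crops included, and the job is handed in when it is done.

Besides the shell and the picture viewer there is one more tool, called after ">>>" as name([rows], argument=value, ...), one row to a line, values as JSON. move_arm: Moves the arm, as the interface text tells. Its arguments: {"type":"object","properties":{"increments":{"type":"array"},"grip_force":{"type":"number"}},"required":["increments"]}

```bash
mkdir -p pics; cat > h.py <<'E'
import numpy as np, cv2
from cell import *
def world(name, d):
    c=calibration(name); H,W=d.shape
    u,v=np.meshgrid(np.arange(W),np.arange(H))
    K=np.array([[c['fx'],0,c['cx']],[0,c['fy'],c['cy']],[0,0,1.]])
    p=cv2.undistortPoints(np.stack([u,v],-1).reshape(-1,1,2).astype(np.float64),K,np.array([c['k1'],0,0,0,0.])).reshape(H,W,2)
    P=np.stack([p[...,0]*d,-p[...,1]*d,-d,np.ones_like(d)],-1)
    return (P@np.linalg.inv(np.array(c['world_to_cam'])).T)[...,:3]
def shot(name):
    im,d=capture(name); W=world(name,d); W[d==0]=np.nan
    np.savez(f'{name}.npz',im=im,d=d,W=W); return im,d,W
E
python3 - <<'E'
from h import *
for n in('scene','top'):
    im,d,W=shot(n); cv2.imwrite(f'pics/{n}0.png',im[...,::-1])
    c=calibration(n); print(n,{k:np.round(v,3).tolist() for k,v in c.items()})
s=get_state(); print(s, grip_point_offset)
E
```

```text
scene {'fx': 435.971, 'fy': 435.971, 'cx': 279.651, 'cy': 206.545, 'k1': -0.014, 'world_to_cam': [[0.649, -0.761, 0.02, -0.367], [0.459, 0.413, 0.786, -0.26], [-0.607, -0.501, 0.617, -1.144], [0.0, 0.0, 0.0, 1.0]]}
top {'fx': 407.315, 'fy': 407.315, 'cx': 276.577, 'cy': 210.247, 'k1': -0.033, 'world_to_cam': [[-0.015, -1.0, 0.002, -0.038], [0.98, -0.014, 0.197, -0.523], [-0.197, 0.005, 0.98, -0.944], [0.0, 0.0, 0.0, 1.0]]}
{'time_s': 0.1, 'q': array([-51.67003717,  28.74953441, -24.45377811,  88.88595806,
        12.64991568,  65.21908204, -12.04880995]), 'dq': array([ 0.10043505, -0.092944  , -0.04094637, -0.15281322,  0.05367542,
        0.12374103, -0.01425811]), 'joint_efforts': array([-1.12741880e-02, -5.70815456e+01, -5.83821550e+00, -2.81748694e+01,
        1.06613940e-02,  5.53275633e-03,  7.27054129e-06]), 'tcp_pos': array([0.25636674, 0.5966238 , 0.23034681]), 'tool_rot': array([-1.79898506e+02, -4.55548320e-03,  1.56752779e+02]), 'ft_force': array([-0.24245424, -0.29489051,  0.52548699]), 'moment': array([-0.00600714,  0.07178423, -0.00904192]), 'grip_force': 0.0, 'grip_width': 1.0011400396013523} 0.0187
```

View pics/scene0.png

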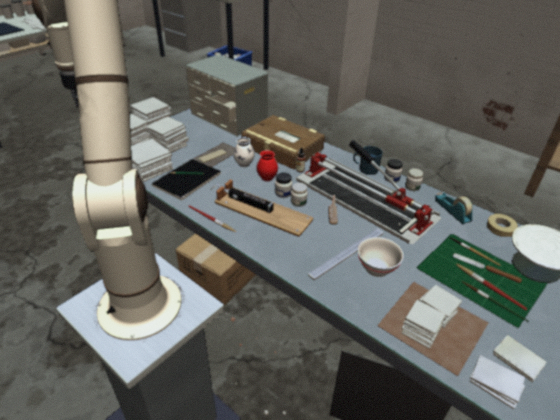

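View pics/top0.png

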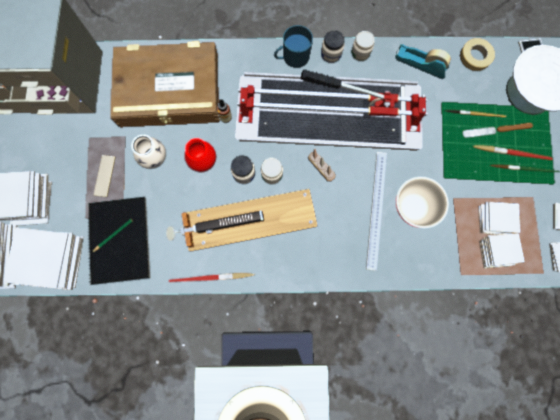

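Scene view: the rest with the mirror lies at (262,208) and the red look-alike vase at (267,165). The white vase is at (244,151). Top view: the handle is at (230,219) and the mirror end at (187,225). Candidates for the vase in the top view are white (149,150), red (200,154) and the white bowl/mug-like pots at (422,202) and (540,78). I choose (149,150) and will check it in a crop.

```bash
python3 - <<'E'
from h import *
t=np.load('top.npz');s=np.load('scene.npz')
a=cv2.resize(t['im'][120:255,125:325],(800,540),interpolation=cv2.INTER_CUBIC)
b=cv2.resize(s['im'][130:240,190:320],(591,500),interpolation=cv2.INTER_CUBIC)
cv2.imwrite('pics/c1.png',a[...,::-1]);cv2.imwrite('pics/c2.png',b[...,::-1])
for n,f in(('top',t),('scene',s)):
    W=f['W'];im=f['im'].astype(int)
    # region tables: handle (dark, z 30..60mm near rest)
    x,y,z=W[...,0],W[...,1],W[...,2]
    m=(im.max(-1)<75)&(z>.033)&(z<.06)&(x>.4)&(x<.62)&(y>-.1)&(y<.25)
    P=np.c_[x[m],y[m]].astype(np.float32); print(n,'handle n',m.sum(),cv2.minAreaRect(P*1000),'z',np.percentile(z[m],[10,50,90]))
    wood=(z>.006)&(z<.022)&(x>.4)&(x<.65)&(y>-.2)&(y<.3)
    P=np.c_[x[wood],y[wood]].astype(np.float32);print(n,'rest',wood.sum(),cv2.minAreaRect(P*1000),np.median(z[wood]))
    v=(z>.09)&(z<.125)&(x>.55)&(x<.8)&(y>.1)&(y<.4)
    k,L,S,C=cv2.connectedComponentsWithStats(v.astype(np.uint8))
    for i in range(1,k):
        if S[i,4]>15:
            q=L==i; P=np.c_[x[q],y[q]].astype(np.float32)
            print(n,'vase?',C[i],S[i,4],cv2.minEnclosingCircle(P*1000),np.percentile(z[q],[50,95]),im[q].mean(0))
    ck=(z>.045)&(z<.06)&(x>.4)&(x<.62)&(y>.1)&(y<.3)
    P=np.c_[x[ck],y[ck]].astype(np.float32);print(n,'cheek',ck.sum(),cv2.minAreaRect(P*1000) if ck.sum()>3 else 0)
    hi=(z>.02)&(x>.3)&(x<.9)&(y>-.2)&(y<.45)
    k,L,S,C=cv2.connectedComponentsWithStats(hi.astype(np.uint8))
    for i in range(1,k):
        q=L==i
        if S[i,4]>40: print(n,'comp',C[i].round(),S[i,4],[np.round([x[q].min(),x[q].max(),y[q].min(),y[q].max(),z[q].max()],3)])
E
```

```text
top handle n 223 ((519.5198974609375, 87.56324005126953), (114.42579650878906, 148.0557098388672), 26.232324600219727) z [0.03985478 0.0449367  0.0474433 ]
top rest 4786 ((527.9801635742188, 53.10919189453125), (170.19761657714844, 528.41455078125), 10.332404136657715) 0.013944378913758215
top vase? [141.6080402  143.75376884] 199 ((677.3748168945312, 274.7995300292969), 26.52604103088379) [0.10200466 0.10649652] [198.97487437 201.54773869 199.06030151]
top vase? [194.89447236 147.33668342] 199 ((666.74072265625, 146.731201171875), 26.357309341430664) [0.10240512 0.10630915] [219.91959799  28.18592965  24.80904523]
top cheek 300 ((475.2851257324219, 157.91131591796875), (104.58612823486328, 78.65824890136719), 75.7737045288086)
top comp [71. 73.] 2162 [array([0.769, 0.9  , 0.436, 0.45 , 0.239])]
top comp [165.  96.] 5969 [array([0.762, 0.9  , 0.072, 0.378, 0.104])]
top comp [320.  79.] 465 [array([ 0.79 ,  0.9  , -0.199, -0.103,  0.203])]
top comp [277. 100.] 1123 [array([ 0.776,  0.845, -0.2  ,  0.051,  0.092])]
top comp [148. 152.] 859 [array([0.637, 0.715, 0.236, 0.311, 0.108])]
t
[... 1071 characters left out ...]
33.05154639 132.44329897 129.45360825]
scene vase? [266.80952381 155.04761905] 105 ((666.352783203125, 147.2598876953125), 27.680326461791992) [0.09906978 0.10597998] [136.2952381  33.4952381  31.8952381]
scene cheek 100 ((474.8033447265625, 155.61407470703125), (93.91606903076172, 80.59709930419922), 67.68582916259766)
scene comp [276. 147.] 4855 [array([ 0.595,  0.9  , -0.2  ,  0.45 ,  0.24 ])]
scene comp [361. 151.] 229 [array([ 0.784,  0.816, -0.2  , -0.104,  0.203])]
scene comp [186. 172.] 42 [array([0.434, 0.499, 0.335, 0.407, 0.027])]
scene comp [243. 196.] 659 [array([ 0.433,  0.525, -0.013,  0.229,  0.055])]
scene comp [333. 208.] 86 [array([ 0.611,  0.71 , -0.191, -0.127,  0.061])]
```

View pics/c1.png

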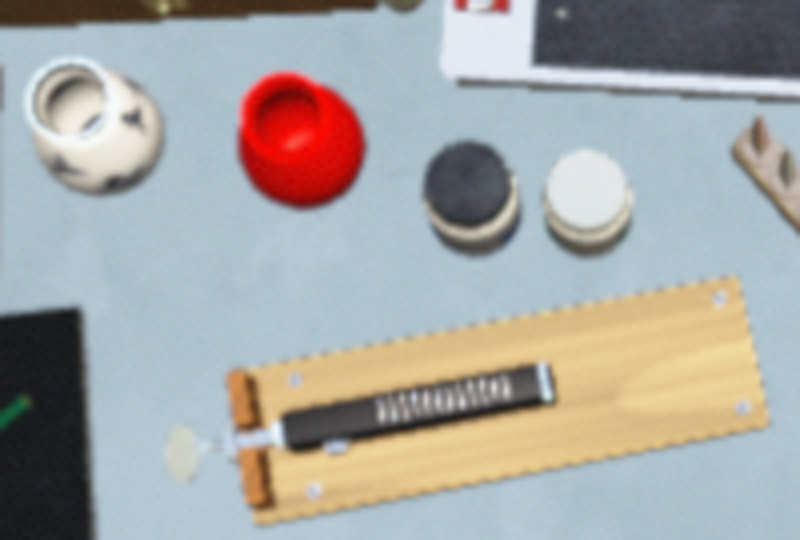

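View pics/c2.png

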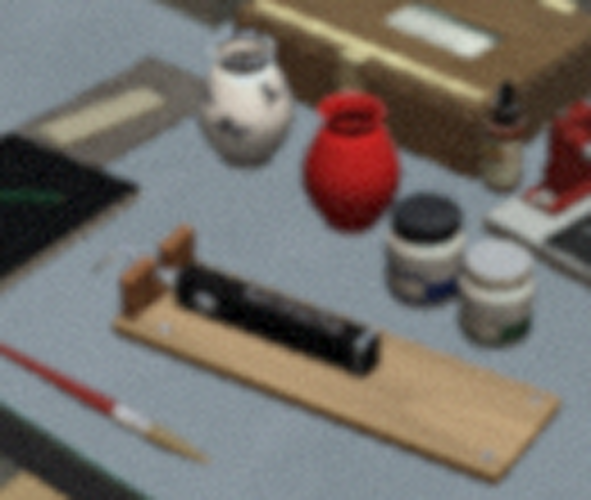

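The crops confirm the choice: a white vase with blue marks (top view about 142,144) next to the red one (195,147). The button is on the near (-x) side of the handle, at about (209,232) in the top view. Next I refine the poses of the rest and handle.

```bash
cat >> h.py <<'E'
def plane(name,uv,z):
    c=calibration(name);K=np.array([[c['fx'],0,c['cx']],[0,c['fy'],c['cy']],[0,0,1.]])
    p=cv2.undistortPoints(np.float64(uv).reshape(-1,1,2),K,np.array([c['k1'],0,0,0,0.])).reshape(-1,2)
    T=np.linalg.inv(np.array(c['world_to_cam']));r=np.c_[p[:,0],-p[:,1],-np.ones(len(p))]@T[:3,:3].T;o=T[:3,3]
    return o+r*((z-o[2])/r[:,2])[:,None]
def rect(n,m,z):
    k,L,S,C=cv2.connectedComponentsWithStats(m.astype(np.uint8)); m=(L==1+np.argmax(S[1:,4])).astype(np.uint8)
    ct=max(cv2.findContours(m,cv2.RETR_EXTERNAL,cv2.CHAIN_APPROX_NONE)[0],key=len)
    Q=plane(n,ct.reshape(-1,2),z)[:,:2]
    r=cv2.minAreaRect((Q*1000).astype(np.float32)); b=cv2.boxPoints(r); return r,b
E
python3 - <<'E'
from h import *
for n in('top','scene'):
    f=np.load(n+'.npz');W=f['W'];im=f['im'];x,y,z=np.moveaxis(W,-1,0)
    hsv=cv2.cvtColor(im,cv2.COLOR_RGB2HSV)
    roi=(x>.38)&(x<.62)&(y>-.18)&(y<.25)
    print(n,'roi colours',)
    wood=roi&(hsv[...,0]>8)&(hsv[...,0]<28)&(hsv[...,1]>75)
    wf=cv2.morphologyEx(wood.astype(np.uint8),cv2.MORPH_CLOSE,np.ones((5,5)))
    r,b=rect(n,wf,.014);print('board',r,b.round().tolist())
    h=roi&(im.max(-1)<90)&(z>.03)
    hf=cv2.morphologyEx(h.astype(np.uint8),cv2.MORPH_CLOSE,np.ones((7,7)))
    r,b=rect(n,hf,.046);print('handle',r,b.round().tolist())
    q=roi&(z>.035)&(y<.15); P=W[q]
    top=P[(P[:,2]>.041)&(P[:,2]<.052)]; A=top[:,:2];c=A.mean(0);u,sv,vt=np.linalg.svd(A-c);d=vt[0]*np.sign(vt[0,1])
    t=(A-c)@d;w=(A-c)@[d[1],-d[0]];print('handle depth: c',c,'dir',d,np.degrees(np.arctan2(-d[0],d[1])),'t',np.percentile(t,[1,99]),'w',np.percentile(w,[2,98]),'z',np.median(top[:,2]))
E
```

```text
top roi colours
board ((507.0912170410156, 25.41156005859375), (98.25537872314453, 330.5523681640625), 10.19852066040039) [[429.0, 179.0], [488.0, -146.0], [585.0, -129.0], [526.0, 197.0]]
handle ((496.21551513671875, 74.39644622802734), (23.958633422851562, 156.3048095703125), 10.139836311340332) [[471.0, 149.0], [498.0, -5.0], [522.0, -0.0], [494.0, 153.0]]
handle depth: c [0.51102537 0.0606973 ] dir [-0.49445199  0.86920494] 29.633620282125207 t [-0.14826213  0.090973  ] w [-0.03726733  0.06815206] z 0.04583241119064019
scene roi colours
board ((499.7051696777344, 37.490234375), (131.48997497558594, 370.30615234375), 3.941615581512451) [[421.0, 218.0], [447.0, -152.0], [578.0, -143.0], [553.0, 227.0]]
handle ((471.5986022949219, 75.93386840820312), (84.96099853515625, 199.1468048095703), 3.210110902786255) [[424.0, 173.0], [435.0, -26.0], [520.0, -21.0], [508.0, 178.0]]
handle depth: c [0.52421002 0.04833634] dir [-0.63610292  0.77160422] 39.501833793778935 t [-0.141405    0.10582672] w [-0.05003202  0.05746903] z 0.04562531291226107
```

```bash
cat >> h.py <<'E'
from scipy.spatial.transform import Rotation as Ro
def plan(p,yaw):
    s=get_state();R=Ro.from_euler('xyz',s['tool_rot'],degrees=True);G=Ro.from_euler('xyz',[180,0,yaw],degrees=True)
    print('t',s['time_s'],'tcp',s['tcp_pos'].round(4),s['tool_rot'].round(2),'F',s['ft_force'].round(2),'w',round(s['grip_width'],3),s['grip_force'],'q',s['q'].round(0))
    print('shift',R.inv().apply(np.array(p)-s['tcp_pos']).round(4),'turn',(R.inv()*G).as_rotvec().round(4))
E
python3 - <<'E'
from h import *
rc=np.array([.5071,.0254])
e=lambda a:np.array([-np.sin(a),np.cos(a)])
for n in('top','scene'):
    f=np.load(n+'.npz');W=f['W'];im=f['im'];x,y,z=np.moveaxis(W,-1,0)
    a=np.radians(10.2);d=e(a);g=np.array([d[1],-d[0]])
    rel=W[...,:2]-rc;t=rel@d;w=rel@g
    def show(l,m):
        print(n,l,m.sum(),'t',np.percentile(t[m],[1,5,50,95,99]).round(4),'w',np.percentile(w[m],[2,5,50,95,98]).round(4),'z',np.median(z[m]).round(4))
    show('handle top',(abs(w)<.03)&(t>-.06)&(t<.138)&(z>.04)&(z<.052))
    show('front half',(abs(w)<.03)&(t>.06)&(t<.13)&(z>.04)&(z<.052))
    show('rear half',(abs(w)<.03)&(t>-.03)&(t<.05)&(z>.04)&(z<.052))
    show('cheek',(abs(w)<.055)&(t>.142)&(t<.18)&(z>.044)&(z<.06))
    show('glass',(abs(w)<.03)&(t>.175)&(t<.23)&(z>.015)&(z<.06))
b=rc+.104*e(a);print('button gp',b); plan([b[0],b[1],.10],100.2)
E
```

```text
top handle top 677 t [-0.0358 -0.0285  0.0477  0.1236  0.1307] w [-0.0115 -0.011  -0.0006  0.0107  0.0115] z 0.0457
top front half 280 t [0.0605 0.0634 0.0951 0.1264 0.1293] w [-0.0117 -0.0111 -0.0006  0.0105  0.0115] z 0.0458
top rear half 321 t [-0.0292 -0.026   0.01    0.046   0.0493] w [-0.0115 -0.011  -0.0005  0.0107  0.0116] z 0.0456
top cheek 153 t [0.1474 0.1477 0.153  0.1588 0.1594] w [-0.0407 -0.0382  0.0069  0.0382  0.0402] z 0.0509
top glass 107 t [0.1775 0.1812 0.1959 0.2082 0.2092] w [-0.0156 -0.0138 -0.0006  0.0134  0.0153] z 0.0336
scene handle top 255 t [-0.0356 -0.0296  0.0457  0.1225  0.1302] w [-0.0161 -0.0134 -0.0046  0.0085  0.01  ] z 0.045
scene front half 103 t [0.0611 0.0647 0.0937 0.1258 0.1274] w [-0.016  -0.0134 -0.0043  0.0094  0.0098] z 0.0451
scene rear half 124 t [-0.0291 -0.0249  0.011   0.0474  0.0496] w [-0.0168 -0.014  -0.0051  0.0083  0.0102] z 0.045
scene cheek 63 t [0.1462 0.1473 0.1521 0.1584 0.161 ] w [-0.0431 -0.0395  0.0078  0.0337  0.0395] z 0.0507
scene glass 17 t [0.1765 0.1786 0.1871 0.2009 0.2053] w [-0.02   -0.019  -0.004   0.0084  0.0123] z 0.04
button gp [0.48868319 0.12775634]
t 0.1 tcp [0.2564 0.5966 0.2303] [-179.9    -0.    156.75] F [-0.24 -0.29  0.53] w 1.001 0.0 q [-52.  29. -24.  89.  13.  65. -12.]
shift [-0.3985 -0.3389  0.1309] turn [-1.70e-03  8.00e-04  9.87e-01]
```

The rows are not in the units I measure in: turns go in shares of 60 degrees. I convert before sending: 0.63 rad is 0.6016.

>>> move_arm([
  [0, -0.01, -0.008, 0, 0, 0, 0.0191],
  [0, -0.03, -0.025, 0.005, 0, 0, 0.0668],
  [0, -0.06, -0.05, 0.01, 0, 0, 0.1337],
  [0, -0.09, -0.075, 0.015, 0, 0, 0.2101],
  [0, -0.12, -0.1, 0.02, 0, 0, 0.2865],
  [0, -0.15, -0.125, 0.02, 0, 0, 0.3533],
  [0, -0.18, -0.15, 0.03, 0, 0, 0.4297],
  [0, -0.2, -0.17, 0.03, 0, 0, 0.4775],
  [0, -0.22, -0.187, 0.03, 0, 0, 0.5252],
  [0, -0.24, -0.204, 0.03, 0, 0, 0.573],
  [0, -0.25, -0.212, 0.03, 0, 0, 0.6016],
  [0, -0.25, -0.212, 0.03, 0, 0, 0.6016],
])

```text
time_s: 1.1
tcp_pos: [0.4044, 0.2997, 0.2012]
tool_rot: [-180.0, 0.1, 120.2]
ft_force: [-0.6, 0.1, 0.1]
grip_width: 0.998
grip_force: 0.0
```

```bash
python3 - <<'E'
from h import *
plan([.4889,.1266,.10],100.2)
E
```

```text
t 1.1 tcp [0.4044 0.2997 0.2012] [-1.7997e+02  1.0000e-01  1.2021e+02] F [-0.6   0.1   0.07] w 0.998 0.0 q [-29.  14. -13. 112.   4.  54. -13.]
shift [-0.192  -0.014   0.1015] turn [-2.000e-04  1.800e-03  3.492e-01]
```

In the tool's units: 0.349 rad is 0.3333.

>>> move_arm([
  [0, -0.01, 0, 0.005, 0, 0, 0.0191],
  [0, -0.03, -0.002, 0.01, 0, 0, 0.0573],
  [0, -0.06, -0.004, 0.02, 0, 0, 0.105],
  [0, -0.09, -0.006, 0.03, 0, 0, 0.1528],
  [0, -0.12, -0.008, 0.05, 0, 0, 0.2101],
  [0, -0.15, -0.01, 0.07, 0, 0, 0.2578],
  [0, -0.17, -0.012, 0.08, 0, 0, 0.296],
  [0, -0.185, -0.014, 0.095, 0, 0.001, 0.3247],
  [0, -0.192, -0.014, 0.101, 0, 0.0017, 0.3333],
  [0, -0.192, -0.014, 0.1015, 0, 0.0017, 0.3333],
  [0, -0.192, -0.014, 0.1015, 0, 0.0017, 0.3333],
])

```text
time_s: 2.02
tcp_pos: [0.4879, 0.132, 0.0994]
tool_rot: [-179.9, -0.1, 100.7]
ft_force: [0.3, 0.2, -0.1]
grip_width: 0.999
grip_force: 0.0
```

```bash
python3 - <<'E'
from h import *
plan([.4889,.1266,.018],100.2)
E
```

```text
t 2.0167 tcp [0.4879 0.132  0.0994] [-1.7991e+02 -1.3000e-01  1.0070e+02] F [ 0.3   0.17 -0.14] w 0.999 0.0 q [-15.  23.  -4. 116.   2.  41.  -9.]
shift [-0.0057  0.0001  0.0813] turn [-0.0016 -0.0022  0.0087]
```

>>> move_arm([
  [0, 0, 0, 0.01, 0, 0, 0],
  [0, 0, 0, 0.03, 0, 0, 0],
  [0, 0, 0, 0.04, 0, 0, 0],
  [0, 0, 0, 0.04, 0, 0, 0],
  [0, 0, 0, 0.04, 0, 0, 0],
  [0, 0, 0, 0.04, 0, 0, 0],
])

```text
time_s: 2.52
tcp_pos: [0.4886, 0.1322, 0.0603]
tool_rot: [180.0, -0.1, 100.7]
ft_force: [-0.8, 0.7, 0.7]
grip_width: 1.002
grip_force: 0.0
```

```bash
python3 - <<'E'
from h import *
plan([.4889,.1266,.018],100.2)
im,d,W=shot('top');cv2.imwrite('pics/a1.png',cv2.resize(im[150:260,150:330],(800,489),interpolation=cv2.INTER_CUBIC)[...,::-1])
E
```

```text
t 2.5167 tcp [0.4886 0.1322 0.0603] [ 1.7998e+02 -1.2000e-01  1.0071e+02] F [-0.78  0.7   0.75] w 1.002 0.0 q [-15.  27.  -3. 117.   2.  36. -10.]
shift [-0.0056 -0.0008  0.0423] turn [ 0.0003 -0.002   0.0089]
```

View pics/a1.png

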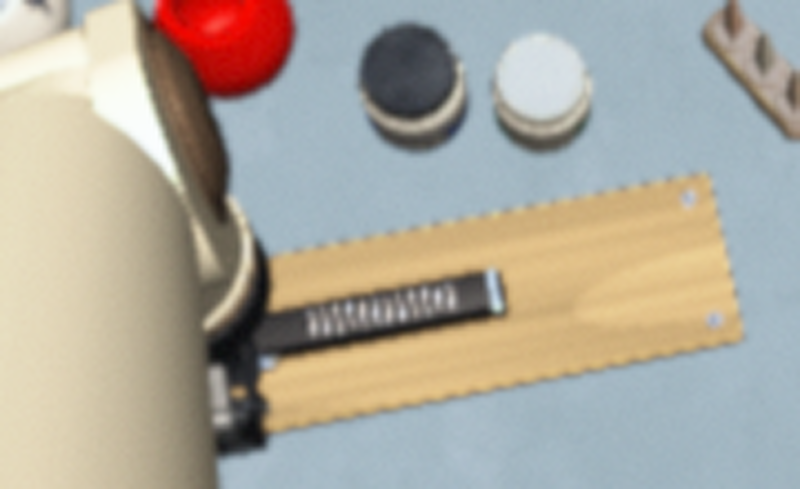

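The picture shows the open gripper straddling the front of the handle at crop (235,390). The button is just visible at (268,360) and nothing has moved. I correct by 5.6 mm, lower, then close.

In the tool's units: -0.002 rad is -0.0019.

>>> move_arm([
  [0, -0.002, 0, 0.005, 0, -0.001, 0.0038],
  [0, -0.004, -0.0005, 0.015, 0, -0.0019, 0.0086],
  [0, -0.0056, -0.0008, 0.025, 0, -0.0019, 0.0086],
  [0, -0.0056, -0.0008, 0.033, 0, -0.0019, 0.0086],
  [0, -0.0056, -0.0008, 0.038, 0, -0.0019, 0.0086],
  [0, -0.0056, -0.0008, 0.042, 0, -0.0019, 0.0086],
  [0, -0.0056, -0.0008, 0.0425, 0, -0.0019, 0.0086],
  [0, -0.0056, -0.0008, 0.0425, 0, -0.0019, 0.0086],
])

```text
time_s: 3.23
tcp_pos: [0.4884, 0.1259, 0.0169]
tool_rot: [-179.9, 0.0, 100.2]
ft_force: [0.4, -0.4, -0.4]
grip_width: 1.001
grip_force: 0.0
```

```bash
python3 - <<'E'
from h import *
plan([.4889,.1266,.018],100.2)
E
```

```text
t 3.2333 tcp [0.4884 0.1259 0.0169] [-1.7994e+02  1.0000e-02  1.0015e+02] F [ 0.36 -0.41 -0.42] w 1.001 0.0 q [-15.  31.  -3. 118.   3.  31. -10.]
shift [ 0.0006  0.0006 -0.0011] turn [-0.0011  0.0003 -0.0009]
```

>>> move_arm([
  [0.2, 0, -0.001, -0.001, 0, 0, 0],
  [0.3, 0, -0.001, -0.001, 0, 0, 0],
  [0.4, 0, -0.001, -0.001, 0, 0, 0],
  [0.5, 0, -0.001, -0.001, 0, 0, 0],
  [0.6, 0, -0.001, -0.001, 0, 0, 0],
  [0.7, 0, -0.001, -0.001, 0, 0, 0],
  [0.8, 0, -0.001, -0.001, 0, 0, 0],
  [1, 0, -0.001, -0.001, 0, 0, 0],
  [1, 0, -0.001, -0.001, 0, 0, 0],
  [1, 0, -0.001, -0.001, 0, 0, 0],
  [1, 0, -0.001, -0.001, 0, 0, 0],
  [1, 0, -0.001, -0.001, 0, 0, 0],
], grip_force=35)

```text
time_s: 4.23
tcp_pos: [0.4894, 0.1263, 0.0191]
tool_rot: [179.8, -0.0, 100.1]
ft_force: [3.8, 1.1, 5.5]
grip_width: 0.276
grip_force: 38.5
```

>>> move_arm([
  [1, -0.002, 0, 0, 0, 0, 0],
  [1, -0.003, 0, 0, 0, 0, 0],
  [1, -0.004, 0, 0, 0, 0, 0],
  [1, -0.005, 0, 0, 0, 0, 0],
  [1, -0.006, 0, 0, 0, 0, 0],
  [1, -0.006, 0, 0, 0, 0, 0],
])

```text
time_s: 4.73
tcp_pos: [0.4888, 0.1231, 0.019]
tool_rot: [179.9, -0.2, 100.3]
ft_force: [0.7, 6.9, 8.0]
grip_width: 0.271
grip_force: 38.4
```

```bash
python3 - <<'E'
from h import *
plan([.4889,.1266,.018],100.2)
im,d,W=shot('scene');a=im[150:240,180:320]
im2,d,W=shot('top');b=im2[190:260,160:300]
cv2.imwrite('pics/a2.png',np.vstack([cv2.resize(a,(560,360),interpolation=3),cv2.resize(b,(480,240),interpolation=3) if 0 else cv2.resize(b,(560,240),interpolation=3)])[...,::-1])
E
```

```text
t 4.7333 tcp [0.4888 0.1231 0.019 ] [ 1.7994e+02 -1.6000e-01  1.0027e+02] F [0.72 6.88 7.96] w 0.271 38.41714560985565 q [-15.  31.  -3. 118.   3.  31.  -9.]
shift [0.0034 0.0008 0.001 ] turn [ 0.0011 -0.0029  0.0012]
```

View pics/a2.png

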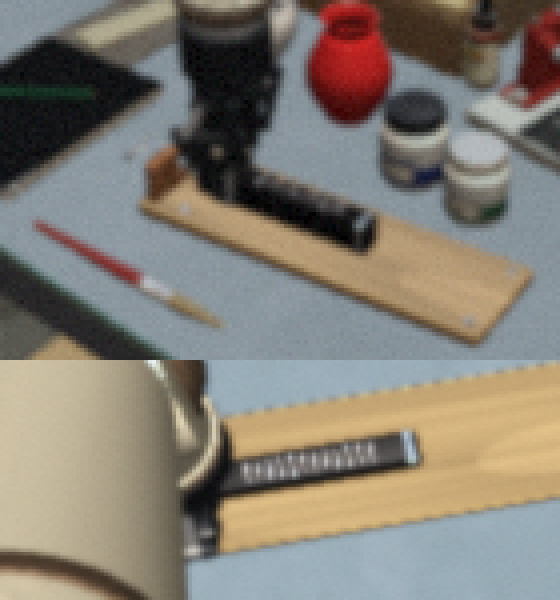

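Image: the gripper holds the front of the handle at the button (scene crop 215,185). The rest is undisturbed. The fingers press downward by about 8 N, so I ease up about 1.2 mm and keep drawing gently, watching the force.

>>> move_arm([
  [1, 0, 0, -0.0006, 0, 0, 0],
  [1, 0, 0, -0.0012, 0, 0, 0],
  [1, -0.001, 0, -0.0012, 0, 0, 0],
  [1, -0.002, 0, -0.0012, 0, 0, 0],
  [1, -0.003, 0, -0.0012, 0, 0, 0],
  [1, -0.004, 0, -0.0012, 0, 0, 0],
  [1, -0.004, 0, -0.0012, 0, 0, 0],
])

```text
time_s: 5.42
tcp_pos: [0.489, 0.1151, 0.0191]
tool_rot: [-179.9, 0.0, 100.1]
ft_force: [2.3, 0.2, -3.3]
grip_width: 0.271
grip_force: 37.4
```

```bash
cat >> h.py <<'E'
def track():
    rc=np.array([.5071,.0254]);a=np.radians(10.2);d=np.array([-np.sin(a),np.cos(a)]);g=np.array([d[1],-d[0]])
    im,D,W=shot('top');rel=W[...,:2]-rc;t=rel@d;w=rel@g;z=W[...,2]
    m=(abs(w)<.03)&(t>-.16)&(t<.05)&(z>.04)&(z<.052)
    print('rear end t',np.percentile(t[m],[1,2]).round(4),'w',np.percentile(w[m],[2,50,98]).round(4),'z',np.median(z[m]).round(4))
    m=(abs(w)<.03)&(t>.175)&(t<.23)&(z>.015)&(z<.06)
    print('glass t',t[m].max().round(4) if m.any() else None,m.sum())
    s=get_state();r=s['tcp_pos'][:2]-rc;print('tcp t',(r@d).round(4),'w',(r@g).round(4),'F',(s['ft_force'][:2]@d).round(2),s['ft_force'][2].round(2),'z',s['tcp_pos'][2].round(4),'time',s['time_s'])
E
python3 -c "
from h import *
track()"
```

```text
rear end t [-0.0472 -0.0462] w [-0.0137 -0.0026  0.0091] z 0.0459
glass t None 0
tcp t 0.0914 w -0.0019 F 0.28 -2.22 z 0.0192 time 5.4667
```

>>> move_arm([
  [1, -0.003, 0, 0.0003, 0, 0, 0],
  [1, -0.009, 0, 0.0004, 0, 0, 0],
  [1, -0.017, 0, 0.0004, 0, 0, 0],
  [1, -0.026, 0, 0.0004, 0, 0, 0],
  [1, -0.035, 0, 0.0004, 0, 0, 0],
  [1, -0.044, 0, 0.0004, 0, 0, 0],
  [1, -0.053, 0, 0.0004, 0, 0, 0],
  [1, -0.062, 0, 0.0004, 0, 0, 0],
  [1, -0.071, 0, 0.0004, 0, 0, 0],
  [1, -0.08, 0, 0.0004, 0, 0, 0],
  [1, -0.085, 0, 0.0004, 0, 0, 0],
  [1, -0.085, 0, 0.0004, 0, 0, 0],
])

```text
time_s: 6.47
tcp_pos: [0.5045, 0.0298, 0.0191]
tool_rot: [-180.0, 0.1, 100.0]
ft_force: [0.7, -1.7, -0.7]
grip_width: 0.272
grip_force: 37.7
```

```bash
python3 -c "
from h import *
track()"
```

```text
rear end t [-0.1337 -0.1327] w [-0.0132 -0.0025  0.0095] z 0.046
glass t 0.2081 106
tcp t 0.0054 w -0.0017 F -2.26 -0.45 z 0.0191 time 6.5167
```

>>> move_arm([
  [1, -0.003, 0, 0, 0, 0, 0],
  [1, -0.008, 0, 0, 0, 0, 0],
  [1, -0.013, 0, 0, 0, 0, 0],
  [1, -0.018, 0, 0, 0, 0, 0],
  [1, -0.021, 0, 0, 0, 0, 0],
  [1, -0.023, 0, 0, 0, 0, 0],
  [1, -0.0245, 0, 0, 0, 0, 0],
  [1, -0.026, 0, 0, 0, 0, 0],
  [1, -0.027, 0, 0, 0, 0, 0],
  [1, -0.027, 0, 0, 0, 0, 0],
])

```text
time_s: 7.35
tcp_pos: [0.5091, 0.0054, 0.0191]
tool_rot: [-180.0, 0.0, 100.1]
ft_force: [-0.3, 2.3, -1.3]
grip_width: 0.273
grip_force: 37.5
```

```bash
python3 -c "
from h import *
track()"
```

```text
rear end t [-0.1587 -0.1583] w [-0.013  -0.002   0.0097] z 0.0457
glass t 0.2078 105
tcp t -0.02 w -0.0016 F 1.59 -0.76 z 0.0191 time 7.4
```

>>> move_arm([
  [1, -0.0008, 0, 0, 0, 0, 0],
  [1, -0.0016, 0, 0, 0, 0, 0],
  [1, -0.0024, 0, 0, 0, 0, 0],
  [1, -0.003, 0, 0, 0, 0, 0],
  [1, -0.003, 0, 0, 0, 0, 0],
  [1, -0.003, 0, 0, 0, 0, 0],
])

```text
time_s: 7.9
tcp_pos: [0.5093, 0.0047, 0.0191]
tool_rot: [-180.0, -0.1, 100.2]
ft_force: [-0.1, 7.7, -0.4]
grip_width: 0.277
grip_force: 37.6
```

```bash
python3 -c "
from h import *
track()"
```

```text
rear end t [-0.1586 -0.158 ] w [-0.0129 -0.0018  0.0099] z 0.0461
glass t 0.2073 102
tcp t -0.0208 w -0.0016 F 6.76 0.55 z 0.0191 time 7.95
```

The force is rising with no travel, so this is the hard end stop. I relax the pull and let the button go.

>>> move_arm([
  [1, 0.0015, 0, 0, 0, 0, 0],
  [1, 0.003, 0, 0, 0, 0, 0],
  [1, 0.003, 0, 0, 0, 0, 0],
  [0.7, 0.003, 0, 0, 0, 0, 0],
  [0.6, 0.003, 0, 0, 0, 0, 0],
  [0.5, 0.003, 0, 0, 0, 0, 0],
  [0.4, 0.003, 0, 0, 0, 0, 0],
  [0.3, 0.003, 0, 0, 0, 0, 0],
  [0.2, 0.003, 0, 0, 0, 0, 0],
  [0.2, 0.003, 0, 0, 0, 0, 0],
])

```text
time_s: 8.78
tcp_pos: [0.5092, 0.0056, 0.0192]
tool_rot: [-180.0, 0.0, 100.1]
ft_force: [0.5, 0.1, -0.3]
grip_width: 0.799
grip_force: 0.0
```

```bash
python3 -c "
from h import *
track()
f=np.load('top.npz');im=f['im']
cv2.imwrite('pics/a3.png',cv2.resize(im[180:260,160:330],(800,376),interpolation=3)[...,::-1])"
```

```text
rear end t [-0.1591 -0.158 ] w [-0.0113 -0.0003  0.012 ] z 0.0459
glass t 0.2075 103
tcp t -0.0198 w -0.0015 F 0.59 0.21 z 0.0191 time 8.8333
```

View pics/a3.png

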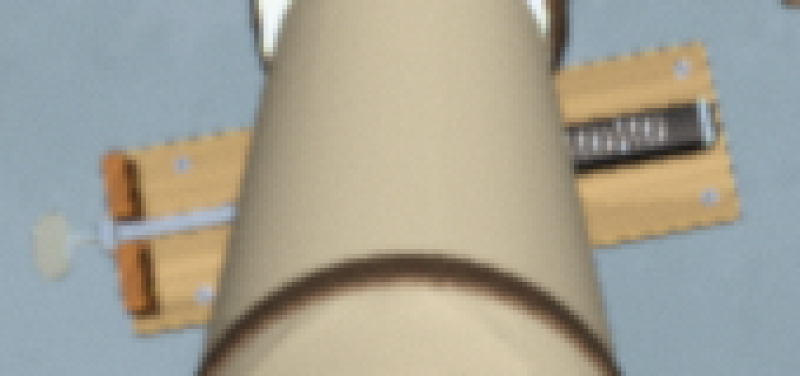

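>>> move_arm([
  [0.2, -0.003, 0.0005, 0, 0, 0, 0],
  [0.2, -0.01, 0.001, 0, 0, 0, 0],
  [0.2, -0.02, 0.0015, 0, 0, 0, 0],
  [0.2, -0.03, 0.0015, 0, 0, 0, 0],
  [0.2, -0.04, 0.0015, 0, 0, 0, 0],
  [0.2, -0.05, 0.0015, 0, 0, 0, 0],
  [0.2, -0.056, 0.0015, 0, 0, 0, 0],
  [0.2, -0.059, 0.0015, 0, 0, 0, 0],
  [0.2, -0.059, 0.0015, 0, 0, 0, 0],
  [0.2, -0.059, 0.0015, 0, 0, 0, 0],
])

```text
time_s: 9.67
tcp_pos: [0.5209, -0.052, 0.0191]
tool_rot: [-180.0, -0.0, 100.1]
ft_force: [0.5, 0.3, 0.1]
grip_width: 0.801
grip_force: 0.0
```

```bash
python3 -c "
from h import *
track();plan([.5,0,.02],100.2)
f=np.load('top.npz');im=f['im'];W=f['W']
cv2.imwrite('pics/a4.png',cv2.resize(im[180:260,160:330],(800,376),interpolation=3)[...,::-1])"
```

```text
rear end t [-0.0048 -0.0046] w [-0.0105  0.003   0.0115] z 0.0457
glass t 0.2075 103
tcp t -0.0782 w -0.0 F 0.68 0.16 z 0.0191 time 9.7167
t 9.7167 tcp [ 0.5209 -0.0516  0.0191] [-1.7998e+02 -2.0000e-02  1.0017e+02] F [0.18 0.72 0.16] w 0.799 0.0 q [  5.  32.  -3. 115.   3.  33.  10.]
shift [ 0.0545 -0.0115 -0.0009] turn [-0.0004 -0.0003 -0.0005]
```

View pics/a4.png

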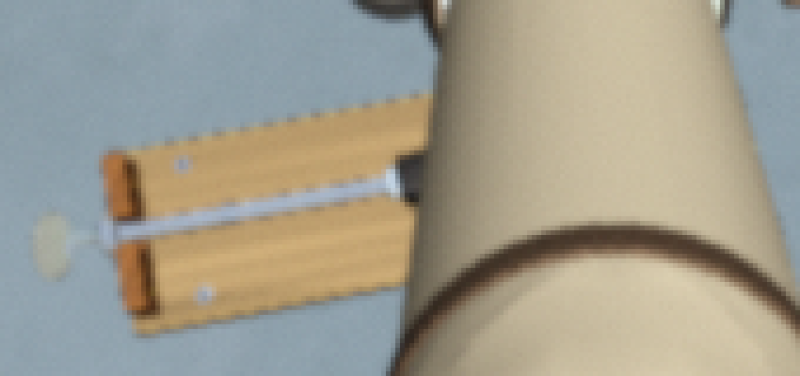

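The picture shows the rod fully out from the collar at the cheek (108,235) to the handle's front (395,182). The handle is straight. Next I grip behind the button and ease forward 4 mm.

>>> move_arm([
  [0.4, 0, 0, 0, 0, 0, 0],
  [0.6, 0, 0, 0, 0, 0, 0],
  [0.8, 0, 0, 0, 0, 0, 0],
  [1, 0, 0, 0, 0, 0, 0],
  [1, 0, 0, 0, 0, 0, 0],
  [1, 0, 0, 0, 0, 0, 0],
  [1, 0, 0, 0, 0, 0, 0],
  [1, 0.001, 0, -0.0005, 0, 0, 0],
  [1, 0.002, 0, -0.001, 0, 0, 0],
  [1, 0.004, 0, -0.001, 0, 0, 0],
  [1, 0.004, 0, -0.001, 0, 0, 0],
  [1, 0.004, 0, -0.001, 0, 0, 0],
], grip_force=60)

```text
time_s: 10.72
tcp_pos: [0.5199, -0.048, 0.0199]
tool_rot: [-179.9, 0.0, 100.2]
ft_force: [-1.1, -0.5, -2.2]
grip_width: 0.268
grip_force: 59.2
```

```bash
python3 -c "
from h import *
track()"
```

```text
rear end t [0.0031 0.0033] w [-0.0102  0.0008  0.0105] z 0.0453
glass t 0.2119 109
tcp t -0.0747 w -0.0003 F 0.05 -1.7 z 0.0199 time 10.7667
```

The glass moved forward with the handle (4 mm), so the rod is locked and the collar is free. I lift straight up.

>>> move_arm([
  [1, 0, 0, -0.003, 0, 0, 0],
  [1, 0, 0, -0.008, 0, 0, 0],
  [1, 0, 0, -0.015, 0, 0, 0],
  [1, 0, 0, -0.025, 0, 0, 0],
  [1, 0, 0, -0.037, 0, 0, 0],
  [1, 0, 0, -0.05, 0, 0, 0],
  [1, 0, 0, -0.07, 0, 0, 0],
  [1, 0, 0, -0.09, 0, 0, 0],
  [1, 0, 0, -0.11, 0, 0, 0],
  [1, 0, 0, -0.13, 0, 0, 0],
  [1, 0, 0, -0.145, 0, 0, 0],
  [1, 0, 0, -0.15, 0, 0, 0],
])

```text
time_s: 11.77
tcp_pos: [0.5222, -0.0483, 0.1741]
tool_rot: [179.7, 0.1, 100.1]
ft_force: [0.4, -0.3, -1.2]
grip_width: 0.273
grip_force: 59.1
```

```bash
python3 - <<'E'
from h import *
th=np.radians(-30);v=np.array([.676,.275]);g=v-.273*np.array([-np.sin(th),np.cos(th)]);print(g)
plan([*g,.18],60)
im,d,W=shot('top');im2,d2,W2=shot('scene')
cv2.imwrite('pics/a5.png',np.vstack([cv2.resize(im[130:260,130:330],(560,364),interpolation=3),cv2.resize(im2[130:240,180:320],(300,236),interpolation=3)[:, :].repeat(1,0) if 0 else cv2.resize(im2[135:229,170:393],(560,236),interpolation=3)])[...,::-1])
E
```

```text
[0.5395     0.03857506]
t 11.7667 tcp [ 0.5222 -0.0483  0.1741] [1.7969e+02 9.0000e-02 1.0014e+02] F [ 0.36 -0.27 -1.16] w 0.273 59.12675142288208 q [  6.  18.  -4. 111.   2.  51.  11.]
shift [ 0.0825  0.0323 -0.0059] turn [ 5.800e-03 -3.000e-04  7.005e-01]
```

View pics/a5.png

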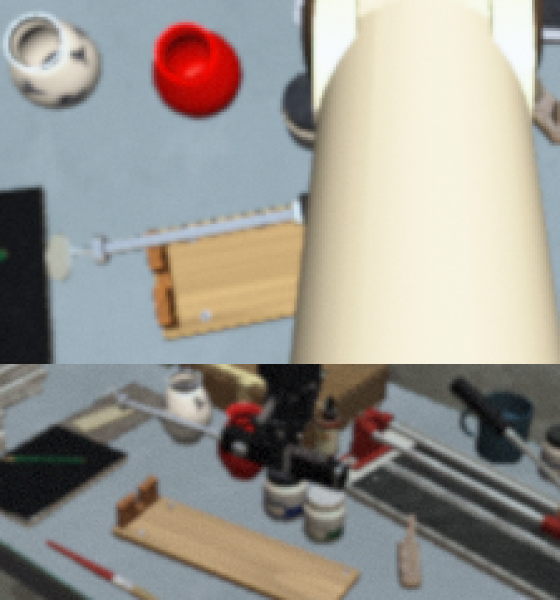

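The mirror is clear of the rest, held at the handle. The collar is at top crop (100,248), and the jars and vases are in place. Next I swing it 40° and move toward the vase, staying high.

In the tool's units: 0.01 rad is 0.0095.

>>> move_arm([
  [1, 0.002, 0.001, -0.001, 0, 0, 0.0095],
  [1, 0.006, 0.003, -0.002, 0, 0, 0.0477],
  [1, 0.012, 0.006, -0.003, 0, 0, 0.105],
  [1, 0.02, 0.009, -0.004, 0, 0, 0.1719],
  [1, 0.03, 0.012, -0.005, 0, 0, 0.2483],
  [1, 0.04, 0.016, -0.006, 0, 0, 0.3247],
  [1, 0.05, 0.02, -0.006, 0, 0, 0.4011],
  [1, 0.06, 0.024, -0.006, 0, 0, 0.4775],
  [1, 0.07, 0.028, -0.006, 0.0019, 0, 0.5539],
  [1, 0.078, 0.031, -0.006, 0.0038, 0, 0.6207],
  [1, 0.082, 0.032, -0.006, 0.0048, 0, 0.6589],
  [1, 0.0825, 0.0323, -0.006, 0.0048, 0, 0.6685],
])

```text
time_s: 12.87
tcp_pos: [0.5365, 0.0403, 0.1746]
tool_rot: [-179.6, 0.2, 60.0]
ft_force: [-0.6, 0.7, -1.9]
grip_width: 0.268
grip_force: 59.0
```

>>> move_arm([
  [1, 0, 0, 0, 0, 0, 0],
  [1, 0, 0, 0, 0, 0, 0],
  [1, 0, 0, 0, 0, 0, 0],
  [1, 0, 0, 0, 0, 0, 0],
])

```text
time_s: 13.2
tcp_pos: [0.5374, 0.0381, 0.1759]
tool_rot: [-179.7, 0.1, 60.0]
ft_force: [0.4, -0.4, -1.9]
grip_width: 0.271
grip_force: 59.0
```

```bash
cat >> h.py <<'E'
def look(zl,tag):
    s=get_state();p=s['tcp_pos'];y=np.radians(s['tool_rot'][2]);dr=np.array([np.cos(y),np.sin(y)])
    gr=np.array([dr[1],-dr[0]])
    print(s['time_s'],p.round(4),s['tool_rot'].round(2),s['ft_force'].round(2))
    for n in('top','scene'):
        im,D,W=shot(n);rel=W[...,:2]-p[:2];t=rel@dr;w=rel@gr;z=W[...,2]
        for l,a,b in(('rod1',.10,.14),('rod2',.15,.19),('rod3',.19,.23),('glass',.258,.295)):
            m=(abs(w)<.03)&(t>a)&(t<b)&(z>zl)&(z<p[2]+.06)
            if m.sum()>3: print(n,l,m.sum(),'t',np.percentile(t[m],[2,98]).round(4),'w',w[m].mean().round(4),'z',np.percentile(z[m],[5,50,95]).round(4),W[m].mean(0).round(4))
        cv2.imwrite(f'pics/{tag}{n}.png',im[...,::-1])
    c=p[:2]+dr*.273;print('pred glass',c.round(4))
    t=np.load('top.npz')
    for n in('top','scene'):
        f=np.load(n+'.npz');x,y,z=np.moveaxis(f['W'],-1,0)
        q=(z>.098)&(z<.115)&(np.hypot(x-.676,y-.275)<.04);
        if q.sum()>5: print(n,'rim',q.sum(),cv2.minEnclosingCircle((np.c_[x[q],y[q]]*1000).astype(np.float32)),np.median(z[q]))
E
python3 -c "
from h import *
look(.14,'b')
plan([.5395,.0386,.18],60)"
```

```text
13.2 [0.5374 0.0381 0.1759] [-1.7971e+02  1.4000e-01  6.0010e+01] [ 0.43 -0.43 -1.95]
top rod2 50 t [0.1652 0.1893] w 0.0007 z [0.1862 0.1902 0.1919] [0.6273 0.1925 0.1897]
top rod3 77 t [0.191  0.2289] w 0.0018 z [0.1869 0.1903 0.1928] [0.644  0.2193 0.1898]
top glass 84 t [0.2601 0.2849] w 0.0022 z [0.1794 0.1919 0.1996] [0.6749 0.272  0.1908]
scene rod1 13 t [0.102  0.1345] w -0.0011 z [0.1864 0.1905 0.1937] [0.5966 0.1429 0.1903]
scene rod2 13 t [0.1645 0.1897] w -0.001 z [0.1851 0.1889 0.1923] [0.6254 0.1927 0.1894]
scene rod3 17 t [0.1927 0.2282] w -0.0009 z [0.1869 0.1898 0.1922] [0.642  0.2212 0.1896]
scene glass 26 t [0.2594 0.2858] w -0.0009 z [0.1781 0.1898 0.1991] [0.6719 0.2731 0.1895]
pred glass [0.6738 0.2746]
top rim 98 ((678.0759887695312, 274.6817626953125), 26.265056610107422) 0.10409856551929614
scene rim 43 ((675.1746215820312, 275.7452392578125), 27.36268424987793) 0.10179518256119202
t 13.3 tcp [0.5375 0.0383 0.1761] [-1.7973e+02  1.2000e-01  6.0010e+01] F [ 0.87 -0.28 -1.69] w 0.27 59.01878893375397 q [ -8.  19.   1. 108.  -1.  53. -36.]
shift [ 0.0013  0.0015 -0.004 ] turn [-0.0048  0.0022  0.0001]
```

The rod is level (about 0.185 along its length), locked, and the glass is near the vase axis. Final lowering by 34 mm with a 3 mm correction.

In the tool's units: -0.004 rad is -0.0038.

>>> move_arm([
  [1, 0.001, 0.0005, 0.002, 0, 0, 0],
  [1, 0.002, 0.001, 0.006, -0.0019, 0.001, 0],
  [1, 0.003, 0.0018, 0.011, -0.0038, 0.0019, 0],
  [1, 0.003, 0.0018, 0.017, -0.0048, 0.0019, 0],
  [1, 0.003, 0.0018, 0.023, -0.0048, 0.0019, 0],
  [1, 0.003, 0.0018, 0.028, -0.0048, 0.0019, 0],
  [1, 0.003, 0.0018, 0.032, -0.0048, 0.0019, 0],
  [1, 0.003, 0.0018, 0.034, -0.0048, 0.0019, 0],
  [1, 0.003, 0.0018, 0.034, -0.0048, 0.0019, 0],
  [1, 0.003, 0.0018, 0.034, -0.0048, 0.0019, 0],
  [1, 0.003, 0.0018, 0.034, -0.0048, 0.0019, 0],
  [1, 0.003, 0.0018, 0.034, -0.0048, 0.0019, 0],
])

```text
time_s: 14.3
tcp_pos: [0.5408, 0.0405, 0.1425]
tool_rot: [179.9, -0.0, 60.0]
ft_force: [0.1, -0.1, -2.7]
grip_width: 0.272
grip_force: 59.0
```

>>> move_arm([
  [1, 0, 0, 0, 0, 0, 0],
  [1, 0, 0, 0, 0, 0, 0],
  [1, 0, 0, 0, 0, 0, 0],
  [1, 0, 0, 0, 0, 0, 0],
  [1, 0, 0, 0, 0, 0, 0],
  [1, 0, 0, 0, 0, 0, 0],
])

```text
time_s: 14.8
tcp_pos: [0.5405, 0.0405, 0.1421]
tool_rot: [180.0, 0.0, 60.0]
ft_force: [-0.3, -0.3, -1.7]
grip_width: 0.268
grip_force: 59.0
```

```bash
python3 -c "
from h import *
look(.12,'c')
s=get_state();print(abs(s['dq']).max())
a=cv2.imread('pics/ctop.png');b=cv2.imread('pics/cscene.png')
cv2.imwrite('pics/a6.png',np.vstack([cv2.resize(a[110:260,100:380],(560,300),interpolation=3),cv2.resize(b[120:240,170:394],(560,300),interpolation=3)]))"
```

```text
14.8 [0.5405 0.0405 0.1421] [179.98   0.    60.04] [-0.29 -0.33 -1.67]
top rod2 53 t [0.1618 0.1888] w 0.0005 z [0.1534 0.1565 0.1597] [0.629  0.1931 0.1565]
top rod3 71 t [0.1911 0.2283] w 0.0014 z [0.1533 0.1568 0.1595] [0.6463 0.2212 0.1567]
top glass 78 t [0.2606 0.2847] w 0.0022 z [0.1456 0.1576 0.1666] [0.6782 0.275  0.1571]
scene rod1 10 t [0.1068 0.1259] w -0.0007 z [0.1525 0.157  0.1577] [0.5977 0.1411 0.156 ]
scene rod2 15 t [0.1598 0.1875] w -0.0017 z [0.1523 0.1559 0.1591] [0.6265 0.1931 0.1558]
scene rod3 17 t [0.1933 0.228 ] w -0.0015 z [0.1527 0.156  0.1596] [0.6453 0.2252 0.1562]
scene glass 25 t [0.26   0.2843] w -0.0015 z [0.1448 0.1542 0.166 ] [0.675  0.2768 0.1552]
pred glass [0.6768 0.277 ]
top rim 108 ((677.593017578125, 275.00567626953125), 26.31902313232422) 0.10423228751811303
scene rim 47 ((676.415283203125, 274.0590515136719), 32.04985809326172) 0.10290644213974331
0.1187042446482339
```

View pics/a6.png

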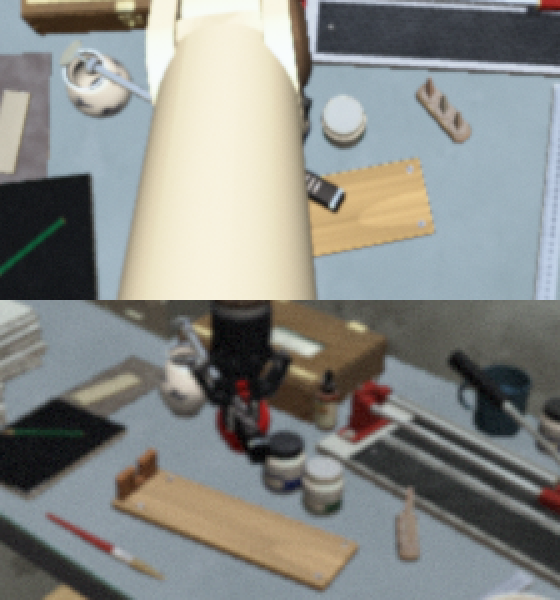

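The mirror hangs over the vase mouth (top crop 85,65; scene crop 183,325), about 33 mm above the rim, level and still, with everything else in place. I hand it in.

```bash
python3 -c "
from cell import *
print(sign_off())"
```

```text
the job is handed in; nothing more can be done
None
```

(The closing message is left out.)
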